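# Lay the box grater down on the chopping board

### The arm

A 7-joint arm with a two-finger parallel gripper is mounted at the origin on a cart in front of the work surface, level with it; the furniture and walls round the work are solid. World frame = base frame: x ahead of the robot, y to its left, z up, the work surface at z = 0. Lengths are in m, angles in rad, forces in N, time in s.
With the tool pointing down it reaches from about 0.35 to 0.9 m from the base axis. Payload 8.1 kg.
Tool frame: the origin (TCP) lies on the centre line of the jaws, within the pads' length; the fingertips stand arm.tips_ahead ahead of it and the grasp point (between the pads) lies 8 mm behind it (arm.tips_ahead is the distance from the TCP to the fingertips, in m); z points along the fingers, y is the direction in which the jaws open and shut (so a half turn about z gives the same grasp; the last joint's range is limited). The gripper opens to 92 mm and grips with 3 to 60 N. Pads are 19 mm wide; open, the fingers measure 130 mm over their backs; the gripper's body (75 mm by 190 mm) begins 47 mm behind the grasp point.
Start: joints at [-1.215, 0.434, 0.025, 1.573, -0.012, 1.134, -0.075], TCP at [0.277, 0.56, 0.238] pointing down, gripper open.
Joint ranges: [-2.62, 2.62], [-0.44, 2.09], [-1.27, 1.32], [0.08, 2.57], [-1.32, 4.46], [0.12, 2], [-2.74, 2.74]. Speed limits (rad/s): [2.22, 2.22, 3.01, 3.01, 3.14, 3.14, 3.14].

### API

Orientations are given as a rotation vector (axis times angle).
In Python, from cell import arm gives the robot as it stands. The module is installed in compiled form; this text tells all that it offers.
- The arm moves only by the tool jog_arm, never from a script. Its argument "moves" is a list of rows, each an object with "twist": the turn, a rotation vector about the tool's x, y, z in units of 10 degrees (1.0 is 10 degrees), a list of three; "xyz": the shift along the tool's x, y, z in units of 60 mm (1.0 is 60 mm), a list of three; "grip": the closure, from -1 (fully open) to 1 (shut). A call has 1 to 5 rows; each row is the pose to reach, as a shift and turn from the pose commanded when the call began, along the tool's axes at that moment; what a row does not reach only later rows make up. A row lasts 1/8 s, in which the tool goes at most 62.5 mm and 10.7 degrees, less where a joint would pass 70% of its speed; a pose out of reach is approached as far as the arm can. A call with a gripper value outside its range is refused whole. The fingers move at their own pace and stop on an object; "force" is the grip in N (left out, the last holds). Time passes only in rows, so rows that repeat a pose let the fingers close. It gives the time, the measured TCP pose, the force and the opening at its end, in the units of the state.
- arm.observe(): the state, without advancing time (a new reading comes with each control period).
- arm.get_image(name): name is "scene" or "top" or "wrist"; returns the picture (420x560x3 uint8, blue, green, red); there is no depth.
- arm.camera_params(name): a dict with "mtx" (3x3 intrinsics, pixels), "k1" (the pictures are not rectified: a ray, as slopes to the right and down, at radius r is drawn at 1 + k1 r^2 times it, then the intrinsics apply), "T" (4x4, takes a point from camera to world coordinates); the wrist camera has in their place "T_tool_cam" (4x4, takes a point from camera to tool coordinates, whose origin is the TCP and whose axes are the flange's). Camera axes: x right, y down, z forward; pixel columns grow to the right and rows downward; lengths in m; the calibration is good to about 2 mm. A picture is of the moment at which its call begins: read the wrist's pose just before it. camera_params takes no time and is no camera call.
- arm.sign_off(): hands the job in, once; it reports no verdict.
The state is a dict: "clock": time; "joints": joint angles; "dq": joint speeds; "joint_efforts": joint torques, N m; "position": TCP position; "ee_rot": TCP orientation; "force": force on the tool from outside, world axes, zero at the start; "ft_torque": the same for the moment, N m; "width": opening from 0.0 (shut) to 1.0 (fully open).
Only numpy, scipy, OpenCV 4.12 (cv2) and the standard library are available. Lean on these libraries where they do the work, as an engineer would, in place of code of your own. Each camera call takes 0.05 s, during which the arm holds its last target. There are 200 camera calls.

### The job

Lay the standing box grater down on the chopping board for grating, coarse face up, without picking it up: slide it along the worktop until its foot sits squarely against the board's front edge, still upright, then tip it over that edge by its handle and lower it gently onto its fine face. Slide it along the board and press its crown home against the low glued rail, lightly but so that you feel it seat; then let go, and leave the grinder, timer and spice jar where they stand.

Things in the scene. Friction and masses are not known exactly. Their poses are not given: they have to be found in the camera images.
- grater: Hollow steel box grater, 0.35 to 0.5 kg, black crown and handle, upright on the worktop before the board. Shell 160 mm tall, 100 wide (y), 80 deep (x) at the foot, 60 at the crown. Origin: centre of the underside; z up, x towards the board. The -x face has the large (coarse) holes, +x the fine. Pushed higher than about 50 mm on the open worktop it topples rather than slides
- grater_foot (a point): middle of the grater's lower front edge, on the fine side: 40 mm along the grater's x, at the underside
- grater_crown (a point): middle of the top edge of the shell on the fine side: 30 mm along the grater's x, 160 mm up; when the grater lies down this edge is the one that meets the rail
- grater_handle (a point): middle of the handle bar: round, 12 mm thick, along the grater's y, 202 mm up, 42 mm above the crown, between two 12 mm posts (68 mm clear). When the grater lies on its fine face, the bar's centre is 27 mm above the board, 42 mm beyond the crown and, along the face, 204 mm from the foot edge
- board: Wooden chopping board, fixed on the worktop (does not slide), 230 mm long (its x) x 160 mm wide (its y) x 20 mm thick. Origin: centre of the underside; x points from the front edge, where the grater stands, to the back rail: the direction in which the grater is tipped
- board_edge (a point): middle of the board's upper front edge: -115 mm along the board's x, 20 mm up; the low stop over which the grater tips
- rail: Low wooden rail glued along the board's back end: 10 mm high above the board's top, 14 mm thick, as wide as the board. Origin: middle of the line where its inner face meets the board's top (+101 mm along the board's x, 20 mm up); axes as the board's. A light push on it (about 3 N beyond what sliding takes) shows that the crown is home; 12 N would break it loose
- salt_grinder: bystander: salt grinder with a steel head, 54 mm across, 136 mm tall; origin at the centre of its underside
- egg_timer: bystander: white kitchen timer, 66 mm across, 60 mm tall; origin at the centre of its underside
- spice_jar: bystander: glass spice jar with a green cap, 46 mm across, 106 mm tall; origin at the centre of its underside

How it is judged:
By the outcome, as a careful person would: the job done as asked, in the order asked, and still so for the second after the job is handed in, with the robot touching nothing.
It also fails if it takes over 72 s, if anything falls off the work surface, if the arm or the gripper's body presses on something with over 40 N, if the wrist force passes 120 N, or if a joint passes its speed limit or range.

## Working session

There is one attempt and no reset: what is moved stays moved. The work goes in short steps, Python scripts to look and compute and a tool call to move; the robot and the scene stay as the last step left them, time stands still between calls to the robot, and variables do not carry over. Pictures are saved under pics/ and viewed, about 8 in all and at most 12, crops included, and the job is handed in when it is done.

Besides the shell and the picture viewer there is one more tool, called as name(argument=value, ...), one argument or row to a line, values as JSON. jog_arm: Moves the arm, as the interface text tells. Its arguments: {"type":"object","properties":{"moves":{"type":"array","items":{"type":"object","properties":{"twist":{"type":"array","items":{"type":"number"}},"xyz":{"type":"array","items":{"type":"number"}},"grip":{"type":"number"}}}},"force":{"type":"number"}},"required":["moves"]}

```bash
mkdir -p pics; cat > h.py <<'E'
import numpy as np, cv2
from scipy.spatial.transform import Rotation as R
from cell import arm
def snap(n,f):
    im=arm.get_image(n); cv2.imwrite('pics/'+f,im); return im
def ray(n,u,v,T=None):
    p=arm.camera_params(n); K=np.array(p['mtx']); k=p['k1']
    d=np.array([(u-K[0,2])/K[0,0],(v-K[1,2])/K[1,1]]); s=d.copy()
    for _ in range(20): s=d/(1+k*(s@s))
    if T is None: T=np.array(p['T'])
    return T[:3,3], T[:3,:3]@np.array([s[0],s[1],1])
def onz(n,u,v,z,T=None):
    o,d=ray(n,u,v,T); return o+d*(z-o[2])/d[2]
def proj(n,P):
    p=arm.camera_params(n); K=np.array(p['mtx']);T=np.array(p['T'])
    c=T[:3,:3].T@(np.array(P)-T[:3,3]); s=c[:2]/c[2]; s=s*(1+p['k1']*(s@s))
    return K[0,0]*s[0]+K[0,2],K[1,1]*s[1]+K[1,2]
E
python3 - <<'E'
from h import *
snap('top','t0.png');snap('scene','s0.png')
s=arm.observe();print(s, arm.tips_ahead)
for n in('top','scene'): print(arm.camera_params(n))
E
```

```text
{'clock': 0.1, 'joints': array([-1.21459405,  0.43515243,  0.02497676,  1.57400335, -0.01161338,
        1.13402216, -0.0751398 ]), 'dq': array([-0.00146601, -0.00054301, -0.00015426, -0.00344041,  0.00046382,
        0.0023945 ,  0.00071002]), 'joint_efforts': array([ 4.14581897e-03, -6.69136190e+01,  9.88472812e-01, -3.15143430e+01,
       -6.05149241e-02,  3.74191103e-02,  8.04470517e-06]), 'position': array([0.27664128, 0.55993798, 0.23702509]), 'ee_rot': array([-7.14512777e-01, -3.05904475e+00,  2.23794125e-03]), 'force': array([ 0.25744872, -0.15390529,  0.24222879]), 'ft_torque': array([-0.04919096, -0.02443507, -0.01507739]), 'width': 1.0002686678875568} 0.011
{'mtx': array([[384.92525036,   0.        , 283.63357723],
       [  0.        , 384.92525036, 212.81563171],
       [  0.        ,   0.        ,   1.        ]]), 'k1': -0.07230944131573061, 'T': array([[-0.02164599, -0.98997009,  0.13960903,  0.38797471],
       [-0.99975829,  0.0208962 , -0.00683441,  0.03356785],
       [ 0.00384856, -0.13972322, -0.99018312,  1.30531721],
       [ 0.        ,  0.        ,  0.        ,  1.        ]])}
{'mtx': array([[438.13872803,   0.        , 280.53681342],
       [  0.        , 438.13872803, 214.5437259 ],
       [  0.        ,   0.        ,   1.        ]]), 'k1': 0.026451988113500826, 'T': array([[ 0.86007012, -0.44900529,  0.24222642,  0.25065784],
       [-0.51015573, -0.75270115,  0.41615155, -0.51268615],
       [-0.00453015, -0.48149271, -0.87643839,  1.27111664],
       [ 0.        ,  0.        ,  0.        ,  1.        ]])}
```

View pics/t0.png

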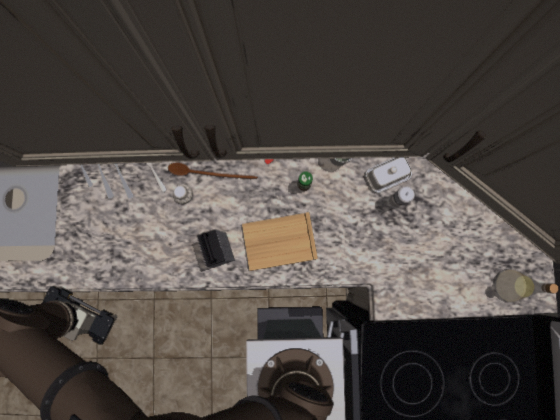

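View pics/s0.png

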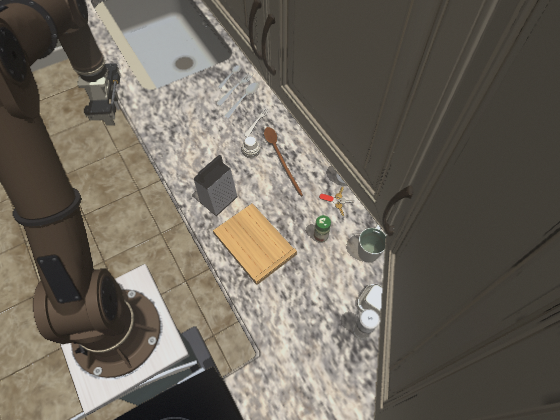

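The board lies mid-counter with its rail on the right (−y), at about (313,236) in the top view. The grater stands to its left, at about (213,248). I'll enlarge both views.

```bash
python3 - <<'E'
from h import *
a=cv2.imread('pics/t0.png')[195:285,190:330]; b=cv2.imread('pics/s0.png')[145:290,185:305]
cv2.imwrite('pics/t0c.png',cv2.resize(a,None,fx=5.5,fy=5.5,interpolation=cv2.INTER_CUBIC))
cv2.imwrite('pics/s0c.png',cv2.resize(b,None,fx=4,fy=4,interpolation=cv2.INTER_CUBIC))
E
```

```text
(no output)
```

View pics/t0c.png

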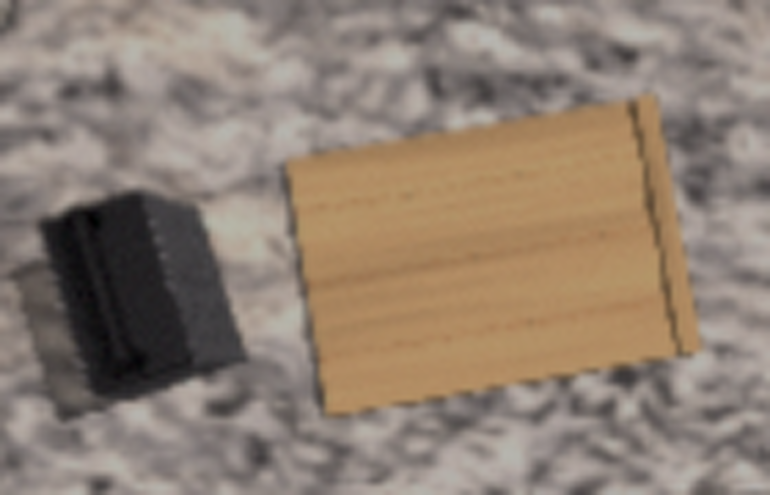

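View pics/s0c.png

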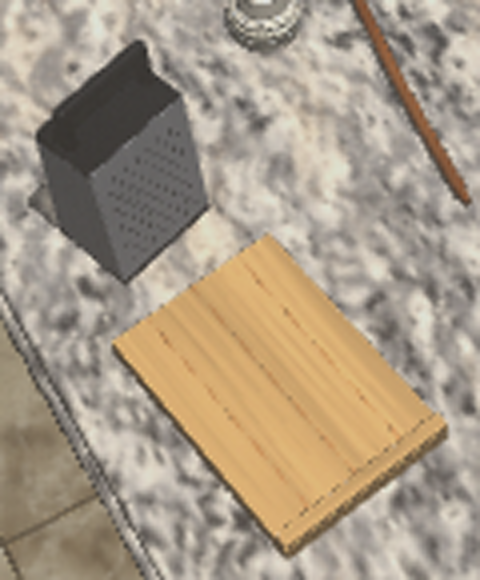

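```bash
python3 - <<'E'
from h import *
T=lambda x,y,z:onz('top',(x+.5)/5.5-.5+190,(y+.5)/5.5-.5+195,z)
S=lambda x,y,z:onz('scene',(x+.5)/4-.5+185,(y+.5)/4-.5+145,z)
np.set_printoptions(precision=4,suppress=True)
def seg(n,a,b):
    d=b-a; print(n,a[:2],b[:2],'mid',((a+b)/2)[:2],'len',np.hypot(*d[:2]).round(4),'normal deg',np.degrees(np.arctan2(d[1],d[0])).round(2)+90)
# far -> near
seg('T board front',T(288,160,.02),T(325,413,.02))
seg('S board front',S(265,235,.02),S(113,343,.02))
seg('T rail outer',T(655,92,.03),T(700,352,.03))
seg('S rail outer',S(447,428,.03),S(290,552,.03))
seg('T foot',T(204,212,0),T(246,358,0))
seg('S foot',S(210,208,0),S(125,283,0))
seg('T crown',T(145,194,.16),T(192,378,.16))
seg('S crown',S(180,97,.16),S(92,178,.16))
seg('T handle', T(88,212,.208),T(130,360,.208))
for n,u,v,z in (('timer',182,193,.06),('jar',305,180,.106),('grinder',404,196,.136)): print(n,onz('top',u,v,z))
print(arm.camera_params('wrist'))
E
```

```text
T board front [0.5353 0.1655] [0.3816 0.1445] mid [0.4585 0.155 ] len 0.1551 normal deg -82.19
S board front [0.5337 0.1678] [0.3813 0.1425] mid [0.4575 0.1552] len 0.1545 normal deg -80.56
T rail outer [ 0.5711 -0.0592] [ 0.4131 -0.0815] mid [ 0.4921 -0.0704] len 0.1595 normal deg -81.99000000000001
S rail outer [ 0.569  -0.0608] [ 0.4159 -0.0865] mid [ 0.4924 -0.0737] len 0.1553 normal deg -80.44999999999999
T foot [0.5063 0.2199] [0.4159 0.1943] mid [0.4611 0.2071] len 0.0939 normal deg -74.19999999999999
S foot [0.511  0.2258] [0.4167 0.1977] mid [0.4639 0.2117] len 0.0984 normal deg -73.44999999999999
T crown [0.5022 0.2292] [0.4024 0.2038] mid [0.4523 0.2165] len 0.1031 normal deg -75.72
S crown [0.5051 0.2325] [0.4148 0.2011] mid [0.46   0.2168] len 0.0956 normal deg -70.83000000000001
T handle [0.4886 0.2508] [0.4116 0.2287] mid [0.4501 0.2397] len 0.0802 normal deg -74.0
timer [0.6368 0.3594 0.06  ]
jar [ 0.6613 -0.0451  0.106 ]
grinder [ 0.5978 -0.3503  0.136 ]
{'mtx': array([[366.4694,   0.    , 278.4082],
       [  0.    , 366.4694, 213.397 ],
       [  0.    ,   0.    ,   1.    ]]), 'k1': -0.02984423594437695, 'T_tool_cam': array([[ 0.0002, -0.9521, -0.3057,  0.0837],
       [ 1.    ,  0.0001,  0.0003, -0.0005],
       [-0.0003, -0.3057,  0.9521, -0.1471],
       [ 0.    ,  0.    ,  0.    ,  1.    ]])}
```

Board: yaw −81.5°, front edge middle (0.458, 0.155). Grater: yaw ≈ −74°, foot (0.4625, 0.2095), with a gap of about 53 mm. Plan: push low with both fingertips, jaws partly open and tool tilted about 45°, then grip the bar and tip.

```bash
cat >> h.py <<'E'
np.set_printoptions(precision=3,suppress=True)
yaw=np.radians(-81.5); D=np.array([np.cos(yaw),np.sin(yaw),0]); L=np.array([-D[1],D[0],0]); E0=np.array([.458,.155,0])
Z=np.array([0,0,1.])
def W(a,l,z): return E0+a*D+l*L+z*Z     # along board, lateral, height
def B(p):     q=np.array(p)-E0; return np.array([q@D,q@L,q[2]])
def Rpush(deg):  # fingers along D, deg below horizontal, tool x up-forward, y lateral
    t=np.radians(deg); z=D*np.cos(t)-Z*np.sin(t); x=D*np.sin(t)+Z*np.cos(t); return np.c_[x,np.cross(z,x),z]
def Rgrip(lean,sgn=1): # fingers down, body leaning toward +D by lean deg, jaws along D
    t=np.radians(lean); z=-D*np.sin(t)-Z*np.cos(t); y=sgn*(D*np.cos(t)-Z*np.sin(t)); return np.c_[np.cross(y,z),y,z]
def cur():
    s=arm.observe(); return s,np.array(s['position']),R.from_rotvec(s['ee_rot']).as_matrix()
def rel(tcp,Rm,p=None,R0=None):
    if p is None: _,p,R0=cur()
    tw=R.from_matrix(R0.T@Rm).as_rotvec(); return np.degrees(tw)/10,R0.T@(tcp-p)/.06
def show(name,tcp,Rm,p=None,R0=None):
    a,b=rel(tcp,Rm,p,R0); print(name,'twist',a,'xyz',b)
E
python3 - <<'E'
from h import *
s,p,M=cur(); print(M,B(p))
P=Rpush(45); 
tcp=W(-.17,.007,.03)-.011*P[:,2]; print(tcp)
show('pre',tcp,P)
show('prehigh',tcp+np.array([0,.08,.1]),P)
E
```

```text
[[-0.897  0.443 -0.001]
 [ 0.443  0.897 -0.001]
 [-0.    -0.001 -1.   ]] [-0.427 -0.12   0.237]
[0.439 0.332 0.038]
pre twist [  4.847   2.529 -11.715] xyz [-4.104 -2.207  3.324]
prehigh twist [  4.847   2.529 -11.715] xyz [-3.514 -1.014  1.656]
```

jog_arm(
  moves=[
    {"twist": [0.4, 0.2, -0.95], "xyz": [-0.3, -0.1, 0.0], "grip": 0},
    {"twist": [0.8, 0.4, -1.9], "xyz": [-0.6, -0.2, 0.1]},
    {"twist": [1.2, 0.6, -2.85], "xyz": [-0.9, -0.3, 0.2]},
    {"twist": [1.6, 0.8, -3.8], "xyz": [-1.2, -0.4, 0.3]},
    {"twist": [1.95, 1.0, -4.7], "xyz": [-1.5, -0.5, 0.4]},
  ],
)

```text
invalid input at $.moves[1]: expected keys twist, xyz, grip
```

```bash
python3 - <<'E'
from h import *
s,p,M=cur(); print(s['clock'],p,s['joints'],s['width'])
P=Rpush(45); tcp=W(-.17,.007,.03)-.011*P[:,2]
show('prehigh',tcp+np.array([0,.08,.1]),P)
E
```

```text
0.1 [0.277 0.56  0.237] [-1.215  0.435  0.025  1.574 -0.012  1.134 -0.075] 1.0002686678875568
prehigh twist [  4.847   2.529 -11.715] xyz [-3.514 -1.014  1.656]
```

jog_arm(
  moves=[
    {"twist": [0.4, 0.2, -0.95], "xyz": [-0.3, -0.1, 0.0], "grip": 0},
    {"twist": [0.8, 0.4, -1.9], "xyz": [-0.6, -0.2, 0.1], "grip": 0},
    {"twist": [1.2, 0.6, -2.85], "xyz": [-0.9, -0.3, 0.2], "grip": 0},
    {"twist": [1.6, 0.8, -3.8], "xyz": [-1.2, -0.4, 0.3], "grip": 0},
    {"twist": [1.95, 1.0, -4.7], "xyz": [-1.5, -0.5, 0.4], "grip": 0},
  ],
)

```text
clock: 0.72
position: [0.3449, 0.4929, 0.213]
ee_rot: [0.536, -2.819, 0.415]
force: [-0.6, -0.7, 0.1]
width: 0.524
```

```bash
cat >pre.py <<'E'
from h import *
s,p,M=cur(); print(s['clock'],p,s['joints'],s['width'])
P=Rpush(45); tcp=W(-.17,.007,.03)-.011*P[:,2]
show('prehigh',tcp+np.array([0,.08,.1]),P)
show('pre',tcp,P)
E
python3 pre.py
```

```text
0.725 [0.345 0.493 0.213] [-0.976  0.656 -0.131  1.317  0.065  1.549  0.838] 0.5235029537291995
prehigh twist [ 2.881  1.512 -6.993] xyz [-1.337 -1.524  1.314]
pre twist [ 2.881  1.512 -6.993] xyz [-1.385 -2.331  3.29 ]
```

jog_arm(
  moves=[
    {"twist": [0.4, 0.2, -0.95], "xyz": [-0.2, -0.2, 0.1], "grip": 0},
    {"twist": [0.8, 0.4, -1.9], "xyz": [-0.4, -0.5, 0.3], "grip": 0},
    {"twist": [1.2, 0.6, -2.85], "xyz": [-0.6, -0.7, 0.5], "grip": 0},
    {"twist": [1.55, 0.8, -3.8], "xyz": [-0.8, -0.9, 0.7], "grip": 0},
    {"twist": [1.9, 1.0, -4.7], "xyz": [-1.0, -1.1, 0.9], "grip": 0},
  ],
)

```text
clock: 1.35
position: [0.4147, 0.436, 0.1606]
ee_rot: [1.538, -2.113, 0.693]
force: [-0.3, 0.3, 0.5]
width: 0.502
```

```bash
python3 pre.py
```

```text
1.35 [0.415 0.436 0.161] [-0.931  0.849 -0.248  1.223  0.392  1.745  1.606] 0.5019249541938525
prehigh twist [ 0.964  0.527 -2.295] xyz [-0.049 -0.432  0.526]
pre twist [ 0.964  0.527 -2.295] xyz [-0.079 -0.542  2.657]
```

Going well; finish the turn.

jog_arm(
  moves=[
    {"twist": [0.4, 0.2, -0.95], "xyz": [0.0, -0.2, 0.2], "grip": 0},
    {"twist": [0.8, 0.4, -1.9], "xyz": [0.0, -0.4, 0.4], "grip": 0},
    {"twist": [0.96, 0.53, -2.3], "xyz": [-0.05, -0.43, 0.5], "grip": 0},
    {"twist": [0.96, 0.53, -2.3], "xyz": [-0.05, -0.45, 0.9], "grip": 0},
    {"twist": [0.96, 0.53, -2.3], "xyz": [-0.05, -0.47, 1.1], "grip": 0},
  ],
)

```text
clock: 1.98
position: [0.4383, 0.3893, 0.1111]
ee_rot: [1.901, -1.647, 0.788]
force: [0.0, -0.1, 0.5]
width: 0.501
```

```bash
python3 pre.py; python3 -c "
from h import *
s,p,M=cur();print(M,B(p))
snap('wrist','w1.png')"
```

```text
1.975 [0.438 0.389 0.111] [-0.914  0.884 -0.304  1.375  0.591  1.662  1.907] 0.5008394575200683
prehigh twist [ 0.016 -0.    -0.023] xyz [ 0.052 -0.06  -0.578]
pre twist [ 0.016 -0.    -0.023] xyz [-0.194  0.132  1.534]
[[ 0.101 -0.99   0.102]
 [-0.7   -0.143 -0.7  ]
 [ 0.707 -0.001 -0.707]] [-0.235  0.015  0.111]
```

View pics/w1.png

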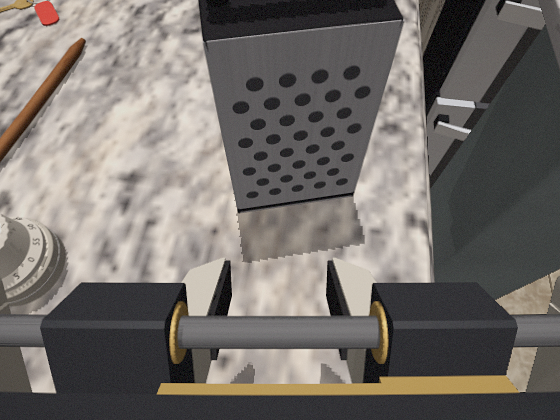

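The wrist view shows the coarse face ahead, its foot edge running from (238,211) to (355,193), with the fingers either side of its centre. The timer on the left is clear.

```bash
python3 - <<'E'
from h import *
s,p,M=cur(); T=np.eye(4);T[:3,:3]=M;T[:3,3]=p; T=T@np.array(arm.camera_params('wrist')['T_tool_cam'])
a=onz('wrist',238,211,0,T);b=onz('wrist',355,193,0,T); print(a,b,B(a),B(b),np.linalg.norm(a-b),np.degrees(np.arctan2(*(a-b)[1::-1])))
E
```

```text
[0.486 0.296 0.   ] [0.389 0.265 0.   ] [-0.136  0.048  0.   ] [-0.119 -0.052  0.   ] 0.10180172794392915 18.132340346195317
```

jog_arm(
  moves=[
    {"twist": [0, 0, 0], "xyz": [0.0, 0.05, 0.4], "grip": 0},
    {"twist": [0, 0, 0], "xyz": [-0.1, 0.1, 0.8], "grip": 0},
    {"twist": [0, 0, 0], "xyz": [-0.2, 0.13, 1.2], "grip": 0},
    {"twist": [0, 0, 0], "xyz": [-0.23, 0.15, 1.55], "grip": 0},
    {"twist": [0, 0, 0], "xyz": [-0.23, 0.15, 1.57], "grip": 0},
  ],
)

```text
clock: 2.65
position: [0.438, 0.3318, 0.0354]
ee_rot: [1.9, -1.648, 0.789]
force: [-0.2, -1.1, 0.7]
width: 0.498
```

```bash
cat >st.py <<'E'
from h import *
s,p,M=cur(); print(s['clock'],'tcp',B(p),'tip',B(p+.011*M[:,2]),'F',B(s['force']+E0),s['width'],'rot err',np.degrees(R.from_matrix(Rpush(45).T@M).as_rotvec()))
E
python3 st.py
```

```text
2.65 tcp [-0.178  0.006  0.035] tip [-0.17   0.006  0.028] F [ 1.008 -0.401  0.74 ] 0.49836449128996485 rot err [-0.183  0.016  0.285]
```

jog_arm(
  moves=[
    {"twist": [0, 0, 0], "xyz": [0.02, 0, 0.14], "grip": 0},
    {"twist": [0, 0, 0], "xyz": [0.08, 0, 0.2], "grip": 0},
    {"twist": [0, 0, 0], "xyz": [0.15, 0, 0.27], "grip": 0},
    {"twist": [0, 0, 0], "xyz": [0.2, 0, 0.32], "grip": 0},
    {"twist": [0, 0, 0], "xyz": [0.25, 0, 0.37], "grip": 0},
  ],
)

```text
clock: 3.28
position: [0.4417, 0.3068, 0.0308]
ee_rot: [1.903, -1.649, 0.788]
force: [-0.1, -0.3, 0.2]
width: 0.5
```

jog_arm(
  moves=[
    {"twist": [0, 0, 0], "xyz": [0.05, 0, 0.05], "grip": 0},
    {"twist": [0, 0, 0], "xyz": [0.1, 0, 0.1], "grip": 0},
    {"twist": [0, 0, 0], "xyz": [0.15, 0, 0.15], "grip": 0},
    {"twist": [0, 0, 0], "xyz": [0.2, 0, 0.2], "grip": 0},
    {"twist": [0, 0, 0], "xyz": [0.25, 0, 0.25], "grip": 0},
  ],
)

```text
clock: 3.9
position: [0.4447, 0.2857, 0.0305]
ee_rot: [1.903, -1.648, 0.788]
force: [0.3, 2.8, 0.2]
width: 0.499
```

```bash
python3 st.py; python3 -c "
from h import *
i=snap('scene','s1.png'); cv2.imwrite('pics/s1c.png',cv2.resize(i[120:290,165:325],None,fx=3.5,fy=3.5,interpolation=cv2.INTER_CUBIC))"
```

```text
3.9 tcp [-0.131  0.006  0.031] tip [-0.124  0.006  0.023] F [-2.724  0.741  0.187] 0.499032190155745 rot err [-0.099 -0.099  0.268]
```

View pics/s1c.png

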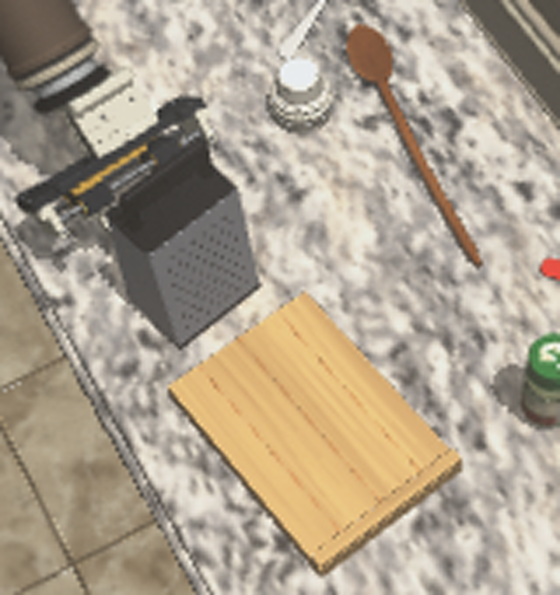

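The grater is upright and sliding (2.7 N), with its foot edge at about (182,346)–(260,287), still short of the board. Continue.

jog_arm(
  moves=[
    {"twist": [0, 0, 0], "xyz": [0.06, 0, 0.06], "grip": 0},
    {"twist": [0, 0, 0], "xyz": [0.12, 0, 0.12], "grip": 0},
    {"twist": [0, 0, 0], "xyz": [0.18, 0, 0.18], "grip": 0},
    {"twist": [0, 0, 0], "xyz": [0.23, 0, 0.23], "grip": 0},
    {"twist": [0, 0, 0], "xyz": [0.28, 0, 0.28], "grip": 0},
  ],
)

```text
clock: 4.58
position: [0.448, 0.2622, 0.0305]
ee_rot: [1.902, -1.648, 0.788]
force: [-0.9, 3.6, 0.8]
width: 0.504
```

jog_arm(
  moves=[
    {"twist": [0, 0, 0], "xyz": [0.03, 0, 0.03], "grip": 0},
    {"twist": [0, 0, 0], "xyz": [0.06, 0, 0.06], "grip": 0},
    {"twist": [0, 0, 0], "xyz": [0.09, 0, 0.09], "grip": 0},
    {"twist": [0, 0, 0], "xyz": [0.11, 0, 0.11], "grip": 0},
    {"twist": [0, 0, 0], "xyz": [0.11, 0, 0.11], "grip": 0},
  ],
)

```text
clock: 5.2
position: [0.4494, 0.2529, 0.0305]
ee_rot: [1.902, -1.648, 0.788]
force: [0.1, 2.3, -0.4]
width: 0.501
```

```bash
python3 st.py
```

```text
5.2 tcp [-0.098  0.006  0.031] tip [-0.09   0.006  0.023] F [-2.231  0.478 -0.421] 0.500528101139631 rot err [-0.115 -0.073  0.275]
```

Close; creep on in 1.5 mm steps, watching the force.

jog_arm(
  moves=[
    {"twist": [0, 0, 0], "xyz": [0.02, 0, 0.02], "grip": 0},
    {"twist": [0, 0, 0], "xyz": [0.035, 0, 0.035], "grip": 0},
    {"twist": [0, 0, 0], "xyz": [0.05, 0, 0.05], "grip": 0},
  ],
)

```text
clock: 5.58
position: [0.45, 0.249, 0.0305]
ee_rot: [1.903, -1.648, 0.788]
force: [-0.9, 4.5, 0.8]
width: 0.498
```

jog_arm(
  moves=[
    {"twist": [0, 0, 0], "xyz": [0.015, 0, 0.015], "grip": 0},
    {"twist": [0, 0, 0], "xyz": [0.03, 0, 0.03], "grip": 0},
  ],
)

```text
clock: 5.82
position: [0.4499, 0.2484, 0.0304]
ee_rot: [1.906, -1.649, 0.786]
force: [-3.9, 11.1, 4.2]
width: 0.5
```

```bash
python3 st.py; python3 -c "
from h import *
i=snap('scene','s2.png'); cv2.imwrite('pics/s2c.png',cv2.resize(i[150:290,175:305],None,fx=4,fy=4,interpolation=cv2.INTER_CUBIC))"
```

```text
5.825 tcp [-0.094  0.006  0.03 ] tip [-0.086  0.006  0.023] F [-11.52   -2.255   4.153] 0.49980928163335725 rot err [-0.051 -0.284  0.229]
```

View pics/s2c.png

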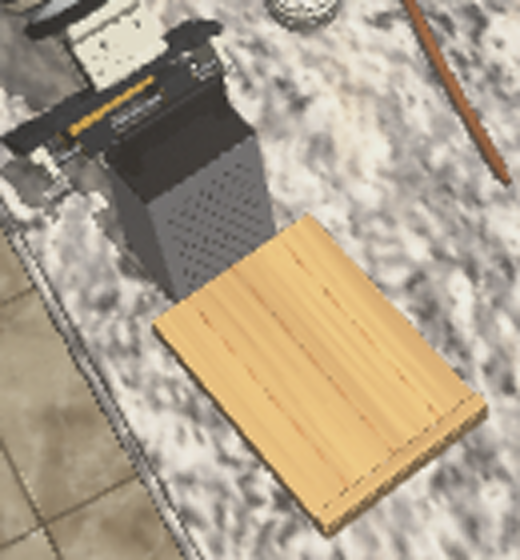

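At contact the force rose from 4.5 to 11.5 N and the tips stopped at −0.086, as predicted for a seated foot. The picture shows the foot flush along the board edge, from about (180,300) to (275,237), roughly centred. Back off and swing above the handle.

jog_arm(
  moves=[
    {"twist": [0, 0, 0], "xyz": [-0.12, 0, -0.12], "grip": 0},
    {"twist": [0, 0, 0], "xyz": [-0.4, 0, -0.4], "grip": 0},
    {"twist": [0, 0, 0], "xyz": [-0.8, 0, -0.8], "grip": 0},
    {"twist": [0, 0, 0], "xyz": [-0.6, 0, -1.5], "grip": 0},
    {"twist": [0, 0, 0], "xyz": [-0.3, 0, -2.2], "grip": -0.3},
  ],
)

```text
clock: 6.5
position: [0.4345, 0.3514, 0.1116]
ee_rot: [1.901, -1.645, 0.789]
force: [1.4, -0.1, -0.3]
width: 0.566
```

```bash
cat >gp.py <<'E'
from h import *
s,p,M=cur(); print(s['clock'],B(p),s['joints'],s['width'],B(s['force']+E0))
G=Rgrip(0,-1)
show('above',W(-.04,0,.202+.09),G)
show('grip',W(-.04,0,.205),G)
E
python3 gp.py
```

```text
6.5 [-0.198  0.006  0.112] [-0.882  0.838 -0.307  1.48   0.597  1.607  1.893] 0.5659283162834386 [ 0.31   1.402 -0.299]
above twist [-3.513 -3.527  8.467] xyz [ 3.985  0.084 -0.264]
grip twist [-3.513 -3.527  8.467] xyz [2.959 0.084 0.761]
```

jog_arm(
  moves=[
    {"twist": [0, 0, 0.0], "xyz": [0.5, 0, -0.5], "grip": -0.3},
    {"twist": [-0.4, -0.4, 1.0], "xyz": [1.0, 0, -1.0], "grip": -0.3},
    {"twist": [-0.8, -0.8, 2.0], "xyz": [1.4, 0, -1.4], "grip": -0.3},
    {"twist": [-1.2, -1.2, 3.0], "xyz": [1.75, 0, -1.7], "grip": -0.3},
    {"twist": [-1.6, -1.6, 3.9], "xyz": [2.0, 0, -1.8], "grip": -0.3},
  ],
)

```text
clock: 7.12
position: [0.4362, 0.3427, 0.2737]
ee_rot: [1.323, -2.458, 0.512]
force: [-0.4, 0.6, -0.1]
width: 0.649
```

```bash
python3 gp.py
```

```text
7.125 [-0.189  0.006  0.274] [-0.759  0.556 -0.226  1.387  0.29   1.656  1.54 ] 0.6490125231364907 [-0.623 -0.289 -0.096]
above twist [-1.984 -1.954  4.718] xyz [ 1.803 -1.537  0.802]
grip twist [-1.984 -1.954  4.718] xyz [ 1.189 -1.297  2.093]
```

jog_arm(
  moves=[
    {"twist": [-0.4, -0.4, 0.95], "xyz": [0.3, -0.2, 0.05], "grip": -0.3},
    {"twist": [-0.8, -0.8, 1.9], "xyz": [0.7, -0.5, 0.2], "grip": -0.3},
    {"twist": [-1.2, -1.2, 2.85], "xyz": [1.1, -0.9, 0.4], "grip": -0.3},
    {"twist": [-1.6, -1.6, 3.8], "xyz": [1.5, -1.2, 0.6], "grip": -0.3},
    {"twist": [-1.98, -1.95, 4.7], "xyz": [1.8, -1.54, 0.8], "grip": -0.3},
  ],
)

```text
clock: 7.75
position: [0.4529, 0.1926, 0.2913]
ee_rot: [0.256, -3.124, 0.011]
force: [-1.1, 0.1, -1.5]
width: 0.651
```

```bash
python3 gp.py; python3 -c "
from h import *
snap('wrist','w2.png')"
```

```text
7.75 [-0.038  0.001  0.291] [-0.447  0.184 -0.079  1.794  0.02   1.173  1.202] 0.6508378119230407 [-0.223 -1.04  -1.478]
above twist [-0.038 -0.042  0.087] xyz [ 0.008  0.034 -0.012]
grip twist [-0.038 -0.042  0.087] xyz [-0.003  0.043  1.438]
```

View pics/w2.png

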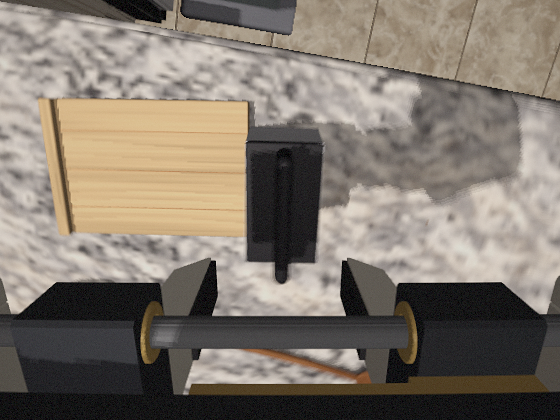

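The wrist view shows the grater upright and flush with the board's front edge (u≈248, v 100–237). The handle bar runs from about (285,152) to (281,280).

```bash
python3 - <<'E'
from h import *
s,p,M=cur(); T=np.eye(4);T[:3,:3]=M;T[:3,3]=p; T=T@np.array(arm.camera_params('wrist')['T_tool_cam'])
f=lambda u,v,z:B(onz('wrist',u,v,z,T))
for n,a in dict(bar0=(285,150,.205),bar1=(281,281,.205),e0=(248,100,.02),e1=(249,237,.02),r0=(53,99,.03),r1=(72,234,.03),cr0=(247,142,.16),cr1=(247,262,.16),cb0=(321,142,.16),cb1=(316,262,.16)).items(): print(n,f(*a))
E
```

```text
bar0 [-0.035 -0.051  0.205]
bar1 [-0.033  0.042  0.205]
e0 [ 0.003 -0.08   0.02 ]
e1 [0.006 0.08  0.02 ]
r0 [ 0.214 -0.083  0.03 ]
r1 [0.219 0.074 0.03 ]
cr0 [-0.007 -0.051  0.16 ]
cr1 [-0.005  0.048  0.16 ]
cb0 [-0.063 -0.051  0.16 ]
cb1 [-0.062  0.048  0.16 ]
```

jog_arm(
  moves=[
    {"twist": [-0.04, -0.04, 0.2], "xyz": [0.0, -0.03, 0.4], "grip": -0.3},
    {"twist": [-0.04, -0.04, 0.2], "xyz": [0.0, -0.03, 0.8], "grip": -0.3},
    {"twist": [-0.04, -0.04, 0.2], "xyz": [0.0, -0.03, 1.2], "grip": -0.3},
    {"twist": [-0.04, -0.04, 0.2], "xyz": [0.0, -0.03, 1.42], "grip": -0.3},
    {"twist": [-0.04, -0.04, 0.2], "xyz": [0.0, -0.03, 1.43], "grip": -0.1},
  ],
)

```text
clock: 8.43
position: [0.4521, 0.1918, 0.2046]
ee_rot: [0.213, -3.131, 0.004]
force: [-0.6, -0.1, 0.6]
width: 0.586
```

jog_arm(
  moves=[
    {"twist": [0, 0, 0], "xyz": [0, 0, 0], "grip": 0.4},
    {"twist": [0, 0, 0], "xyz": [0, 0, 0], "grip": 0.6},
    {"twist": [0, 0, 0], "xyz": [0, 0, 0], "grip": 0.8},
    {"twist": [0, 0, 0], "xyz": [0, 0, 0], "grip": 1},
    {"twist": [0, 0, 0], "xyz": [0, 0, 0], "grip": 1},
  ],
  force=12,
)

```text
clock: 9.05
position: [0.4528, 0.1924, 0.2056]
ee_rot: [0.213, -3.133, 0.001]
force: [-0.2, 1.0, 1.5]
width: 0.123
```

```bash
python3 gp.py
```

```text
9.05 [-0.038  0.     0.206] [-0.446  0.258 -0.08   1.926  0.025  0.96   1.169] 0.1234598748692067 [-0.968 -0.02   1.516]
above twist [-0.005 -0.007 -0.072] xyz [ 0.008  0.035 -1.44 ]
grip twist [-0.005 -0.007 -0.072] xyz [0.007 0.036 0.01 ]
```

The bar is gripped (11.4 mm). Compute the tipping arc: about the foot for 3.6°, then about the board's upper edge.

```bash
python3 - <<'E'
from h import *
f=lambda d:np.array([.184*np.cos(d)-.027*np.sin(d),.02+.184*np.sin(d)+.027*np.cos(d)])
ph=np.radians([90,87,84,80.5,77,73.5,70,66.5,63,59.5,56,52.5,49,45.5,42,38.5,35,31.5,28,24.5,21,18,15,12,9.5,7,5,3.5,2,1,0])
P=[np.array([-.04,.202]),np.array([-.0338,.203])]+[f(a) for a in ph]
while (len(P)-1)%5: P.append(P[-1])
for c in range(0,len(P)-1,5):
    print(c//5,[tuple((-(P[c+k]-P[c])/.06).round(2)) for k in range(1,6)],P[c+5])
E
```

```text
0 [(np.float64(-0.1), np.float64(-0.02)), (np.float64(-0.22), np.float64(-0.03)), (np.float64(-0.38), np.float64(-0.05)), (np.float64(-0.54), np.float64(-0.06)), (np.float64(-0.73), np.float64(-0.07))] [0.004 0.206]
1 [(np.float64(-0.19), np.float64(0.01)), (np.float64(-0.38), np.float64(0.03)), (np.float64(-0.56), np.float64(0.06)), (np.float64(-0.75), np.float64(0.11)), (np.float64(-0.93), np.float64(0.16))] [0.059 0.196]
2 [(np.float64(-0.18), np.float64(0.07)), (np.float64(-0.35), np.float64(0.14)), (np.float64(-0.52), np.float64(0.23)), (np.float64(-0.68), np.float64(0.33)), (np.float64(-0.84), np.float64(0.43))] [0.11 0.17]
3 [(np.float64(-0.15), np.float64(0.12)), (np.float64(-0.29), np.float64(0.24)), (np.float64(-0.43), np.float64(0.38)), (np.float64(-0.55), np.float64(0.52)), (np.float64(-0.67), np.float64(0.67))] [0.15 0.13]
4 [(np.float64(-0.11), np.float64(0.16)), (np.float64(-0.21), np.float64(0.32)), (np.float64(-0.28), np.float64(0.46)), (np.float64(-0.35), np.float64(0.61)), (np.float64(-0.41), np.float64(0.76))] [0.174 0.085]
5 [(np.float64(-0.04), np.float64(0.13)), (np.float64(-0.08), np.float64(0.26)), (np.float64(-0.11), np.float64(0.36)), (np.float64(-0.13), np.float64(0.44)), (np.float64(-0.14), np.float64(0.52))] [0.183 0.053]
6 [(np.float64(-0.01), np.float64(0.05)), (np.float64(-0.02), np.float64(0.11)), (np.float64(-0.02), np.float64(0.11)), (np.float64(-0.02), np.float64(0.11)), (np.float64(-0.02), np.float64(0.11))] [0.184 0.047]
```

jog_arm(
  moves=[
    {"twist": [0, 0, 0], "xyz": [0, -0.1, -0.02], "grip": 1},
    {"twist": [0, 0, 0], "xyz": [0, -0.22, -0.03], "grip": 1},
    {"twist": [0, 0, 0], "xyz": [0, -0.38, -0.05], "grip": 1},
    {"twist": [0, 0, 0], "xyz": [0, -0.54, -0.06], "grip": 1},
    {"twist": [0, 0, 0], "xyz": [0, -0.73, -0.07], "grip": 1},
  ],
)

```text
clock: 9.68
position: [0.4584, 0.1477, 0.2093]
ee_rot: [0.212, -3.132, 0.003]
force: [0.1, 0.5, -4.8]
width: 0.124
```

```bash
python3 st.py
```

```text
9.675 tcp [ 0.007 -0.001  0.209] tip [ 0.007 -0.001  0.198] F [-0.465  0.181 -4.819] 0.12356742074672035 rot err [-35.496 -34.822  85.587]
```

The wrist is carrying about 4.8 N, so it is close to hanging from the bar. Ride about 2 mm lower so the grater stays resting on the edge.

jog_arm(
  moves=[
    {"twist": [0, 0, 0], "xyz": [0, -0.1, 0.04], "grip": 1},
    {"twist": [0, 0, 0], "xyz": [0, -0.25, 0.05], "grip": 1},
  ],
)

```text
clock: 9.93
position: [0.4612, 0.1334, 0.2071]
ee_rot: [0.212, -3.134, 0.002]
force: [0.2, 0.1, 1.9]
width: 0.124
```

```bash
python3 st.py;  python3 -c "
from h import *
i=snap('scene','s3.png'); cv2.imwrite('pics/s3c.png',cv2.resize(i[140:290,165:305],None,fx=4,fy=4,interpolation=cv2.INTER_CUBIC))"
```

```text
9.925 tcp [ 0.022 -0.     0.207] tip [ 0.022 -0.     0.196] F [-0.039  0.238  1.885] 0.12433228854211915 rot err [-35.437 -34.94   85.627]
```

View pics/s3c.png

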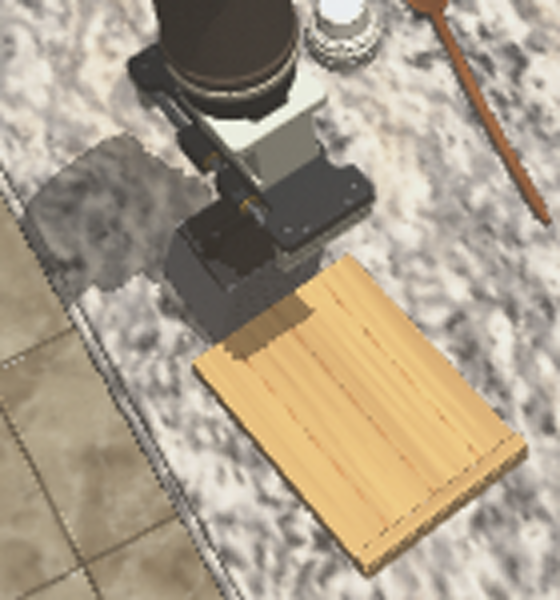

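The scene shows it tipping about the edge with its foot still resting there (slight 1.9 N down-press). Recompute the remaining arc from this pose.

```bash
python3 - <<'E'
from h import *
def f(d):
    s=.02/max(np.sin(d),np.sin(np.radians(60))); 
    return np.array([.002+(.204-s)*np.cos(d)-.027*np.sin(d),.0235+(.204-s)*np.sin(d)+.027*np.cos(d)])
ph=np.radians([71.5,68,64.5,61,57.5,54,50.5,47,43.5,40,36.5,33,29.5,26,23,20,17,14,11,9,7,5,3.5,2,1,0])
P=[np.array([.022,.207])]+[f(a) for a in ph]
while (len(P)-1)%5: P.append(P[-1])
for c in range(0,len(P)-1,5):
    print(c//5,[(-(P[c+k]-P[c])/.06).round(2).tolist() for k in range(1,6)],P[c+5])
E
```

```text
0 [[-0.21, 0.02], [-0.39, 0.07], [-0.57, 0.13], [-0.74, 0.2], [-0.91, 0.27]] [0.076 0.191]
1 [[-0.17, 0.08], [-0.33, 0.17], [-0.49, 0.27], [-0.64, 0.38], [-0.78, 0.5]] [0.123 0.16 ]
2 [[-0.14, 0.13], [-0.26, 0.26], [-0.38, 0.41], [-0.49, 0.56], [-0.58, 0.69]] [0.158 0.119]
3 [[-0.08, 0.14], [-0.15, 0.28], [-0.22, 0.43], [-0.27, 0.58], [-0.31, 0.68]] [0.176 0.078]
4 [[-0.03, 0.1], [-0.06, 0.21], [-0.07, 0.28], [-0.09, 0.36], [-0.1, 0.41]] [0.182 0.054]
5 [[-0.01, 0.05], [-0.01, 0.05], [-0.01, 0.05], [-0.01, 0.05], [-0.01, 0.05]] [0.183 0.051]
```

jog_arm(
  moves=[
    {"twist": [0, 0, 0], "xyz": [0, -0.2, 0.02], "grip": 1},
    {"twist": [0, 0, 0], "xyz": [0, -0.39, 0.07], "grip": 1},
    {"twist": [0, 0, 0], "xyz": [0, -0.57, 0.13], "grip": 1},
    {"twist": [0, 0, 0], "xyz": [0, -0.74, 0.2], "grip": 1},
    {"twist": [0, 0, 0], "xyz": [0, -0.91, 0.27], "grip": 1},
  ],
)

```text
clock: 10.6
position: [0.4676, 0.079, 0.1898]
ee_rot: [0.213, -3.132, 0.002]
force: [0.2, 1.3, -2.3]
width: 0.125
```

jog_arm(
  moves=[
    {"twist": [0, 0, 0], "xyz": [0, -0.17, 0.08], "grip": 1},
    {"twist": [0, 0, 0], "xyz": [0, -0.33, 0.17], "grip": 1},
  ],
)

```text
clock: 10.85
position: [0.4705, 0.0595, 0.1798]
ee_rot: [0.213, -3.132, 0.002]
force: [0.7, 1.8, -3.7]
width: 0.125
```

```bash
python3 st.py
```

```text
10.85 tcp [ 0.096 -0.002  0.18 ] tip [ 0.096 -0.002  0.169] F [-1.643  0.976 -3.74 ] 0.1254144010182974 rot err [-35.493 -34.856  85.57 ]
```

jog_arm(
  moves=[
    {"twist": [0, 0, 0], "xyz": [0, -0.16, 0.12], "grip": 1},
    {"twist": [0, 0, 0], "xyz": [0, -0.31, 0.23], "grip": 1},
    {"twist": [0, 0, 0], "xyz": [0, -0.45, 0.35], "grip": 1},
  ],
)

```text
clock: 11.22
position: [0.4743, 0.0327, 0.1589]
ee_rot: [0.213, -3.133, 0.002]
force: [-0.1, 1.1, -1.9]
width: 0.124
```

```bash
python3 st.py
```

```text
11.225 tcp [ 0.123 -0.002  0.159] tip [ 0.123 -0.002  0.148] F [-1.125  0.054 -1.92 ] 0.12402414211768974 rot err [-35.474 -34.872  85.591]
```

Good: the load is now shared with the edge. Continue lowering.

jog_arm(
  moves=[
    {"twist": [0, 0, 0], "xyz": [0, -0.14, 0.13], "grip": 1},
    {"twist": [0, 0, 0], "xyz": [0, -0.26, 0.26], "grip": 1},
    {"twist": [0, 0, 0], "xyz": [0, -0.38, 0.41], "grip": 1},
    {"twist": [0, 0, 0], "xyz": [0, -0.49, 0.56], "grip": 1},
    {"twist": [0, 0, 0], "xyz": [0, -0.58, 0.69], "grip": 1},
  ],
)

```text
clock: 11.85
position: [0.4787, -0.0014, 0.1172]
ee_rot: [0.213, -3.132, 0.002]
force: [0.1, 2.8, -2.9]
width: 0.125
```

jog_arm(
  moves=[
    {"twist": [0, 0, 0], "xyz": [0, -0.08, 0.14], "grip": 1},
    {"twist": [0, 0, 0], "xyz": [0, -0.15, 0.28], "grip": 1},
    {"twist": [0, 0, 0], "xyz": [0, -0.22, 0.43], "grip": 1},
    {"twist": [0, 0, 0], "xyz": [0, -0.27, 0.58], "grip": 1},
    {"twist": [0, 0, 0], "xyz": [0, -0.31, 0.67], "grip": 1},
  ],
)

```text
clock: 12.48
position: [0.4812, -0.02, 0.0771]
ee_rot: [0.212, -3.132, 0.002]
force: [-0.5, 2.2, -1.8]
width: 0.123
```

```bash
python3 st.py
```

```text
12.475 tcp [ 0.176 -0.003  0.077] tip [ 0.176 -0.003  0.066] F [-2.254 -0.139 -1.82 ] 0.12264657242120344 rot err [-35.503 -34.846  85.581]
```

jog_arm(
  moves=[
    {"twist": [0, 0, 0], "xyz": [0, -0.03, 0.09], "grip": 1},
    {"twist": [0, 0, 0], "xyz": [0, -0.05, 0.18], "grip": 1},
    {"twist": [0, 0, 0], "xyz": [0, -0.07, 0.26], "grip": 1},
    {"twist": [0, 0, 0], "xyz": [0, -0.08, 0.32], "grip": 1},
    {"twist": [0, 0, 0], "xyz": [0, -0.09, 0.37], "grip": 1},
  ],
)

```text
clock: 13.1
position: [0.4822, -0.0256, 0.0558]
ee_rot: [0.212, -3.133, 0.003]
force: [-2.0, -2.5, 6.9]
width: 0.127
```

jog_arm(
  moves=[
    {"twist": [0, 0, 0], "xyz": [0, -0.01, 0.03], "grip": 1},
    {"twist": [0, 0, 0], "xyz": [0, -0.01, 0.05], "grip": 1},
    {"twist": [0, 0, 0], "xyz": [0, -0.01, 0.06], "grip": 1},
  ],
)

```text
clock: 13.48
position: [0.4824, -0.027, 0.0525]
ee_rot: [0.211, -3.134, 0.004]
force: [-2.1, -3.6, 7.8]
width: 0.124
```

```bash
python3 st.py; python3 -c "
from h import *
i=snap('scene','s4.png'); cv2.imwrite('pics/s4c.png',cv2.resize(i[150:300,175:325],None,fx=4,fy=4,interpolation=cv2.INTER_CUBIC))"
```

```text
13.475 tcp [ 0.184 -0.003  0.052] tip [ 0.184 -0.003  0.041] F [ 3.233 -2.577  7.794] 0.12424395859342989 rot err [-35.418 -34.829  85.677]
```

View pics/s4c.png

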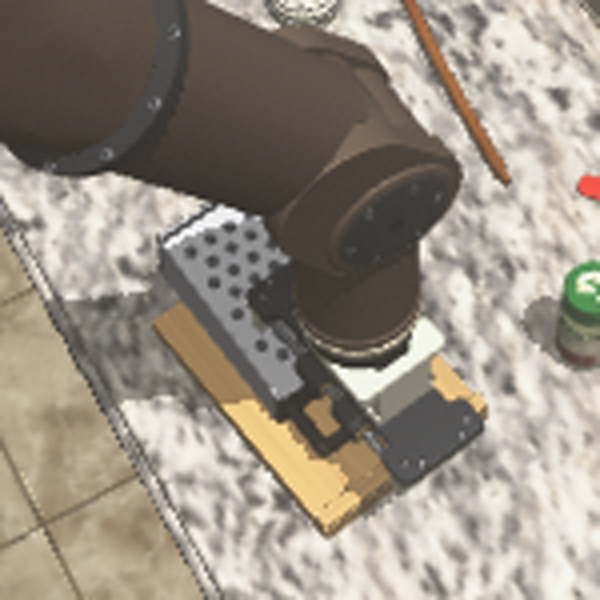

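The grater is down on the board with its coarse holes up, but I'm pressing with about 8 N. Ease up 2 mm and soften the grip.

jog_arm(
  moves=[
    {"twist": [0, 0, 0], "xyz": [0, 0, -0.03], "grip": 1},
    {"twist": [0, 0, 0], "xyz": [0, 0, -0.03], "grip": 1},
  ],
  force=8,
)

```text
clock: 13.78
position: [0.4823, -0.0261, 0.0541]
ee_rot: [0.212, -3.133, 0.003]
force: [-0.2, -2.4, 5.0]
width: 0.128
```

```bash
python3 st.py; python3 -c "
from h import *
s,p,M=cur(); snap('wrist','w3.png')
T=np.eye(4);T[:3,:3]=M;T[:3,3]=p; np.save('Tw3.npy',T@np.array(arm.camera_params('wrist')['T_tool_cam']))"
```

```text
13.775 tcp [ 0.183 -0.003  0.054] tip [ 0.183 -0.003  0.043] F [ 2.332 -0.588  4.96 ] 0.1282420716507712 rot err [-35.437 -34.873  85.615]
```

View pics/w3.png

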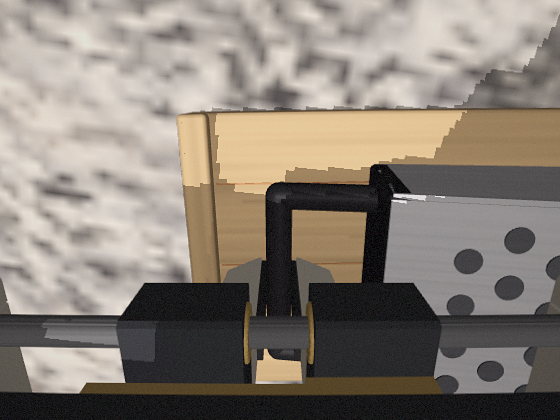

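The wrist view shows the grater lying coarse face up, with the bar at u≈280 between the jaws and the rail to the left at u≈210. Release the remaining down-press before sliding.

jog_arm(
  moves=[
    {"twist": [0, 0, 0], "xyz": [0, 0, -0.03], "grip": 1},
    {"twist": [0, 0, 0], "xyz": [0, 0, -0.03], "grip": 1},
  ],
)

```text
clock: 14.08
position: [0.4822, -0.0252, 0.0557]
ee_rot: [0.213, -3.133, 0.002]
force: [-0.9, 1.8, 2.5]
width: 0.13
```

```bash
python3 st.py; python3 - <<'E'
from h import *
T=np.load('Tw3.npy')
f=lambda u,v,z:B(onz('wrist',u,v,z,T))
for n,a in dict(rin0=(217,112,.02),rin1=(217,280,.02),rt0=(209,112,.03),rt1=(215,280,.03),bar0=(278,196,.053),bar1=(285,345,.053),cr0=(389,193,.082),cr1=(381,283,.082)).items(): print(n,f(*a))
E
```

```text
14.075 tcp [ 0.182 -0.003  0.056] tip [ 0.182 -0.003  0.045] F [-1.869 -0.634  2.495] 0.12993974698281616 rot err [-35.473 -34.906  85.556]
rin0 [ 0.211 -0.08   0.02 ]
rin1 [0.217 0.01  0.02 ]
rt0 [ 0.213 -0.08   0.03 ]
rt1 [0.216 0.004 0.03 ]
bar0 [ 0.183 -0.047  0.053]
bar1 [0.18  0.028 0.053]
cr0 [ 0.145 -0.055  0.082]
cr1 [ 0.145 -0.021  0.082]
```

The force still doesn't null, so the bar probably crept in the pads while it rotated. It now lies stably on the board, so I'll open a little, reset the depth and re-grip.

jog_arm(
  moves=[
    {"twist": [0, 0, 0], "xyz": [0, 0, 0], "grip": 0.5},
    {"twist": [0, 0, 0], "xyz": [0, 0, 0], "grip": 0.5},
    {"twist": [0, 0, 0], "xyz": [0, 0, 0], "grip": 0.5},
  ],
)

```text
clock: 14.45
position: [0.482, -0.0258, 0.0555]
ee_rot: [0.212, -3.133, 0.002]
force: [0.2, -0.3, 0.0]
width: 0.249
```

```bash
python3 st.py; python3 -c "
from h import *
i=snap('wrist','w4.png');j=snap('scene','s5.png')
a=cv2.resize(i[150:420,180:460],(560,540),interpolation=cv2.INTER_CUBIC)
cv2.imwrite('pics/w4c.png',a)"
```

```text
14.45 tcp [ 0.182 -0.003  0.055] tip [ 0.182 -0.003  0.044] F [0.329 0.191 0.018] 0.24903381318947984 rot err [-35.484 -34.858  85.592]
```

View pics/w4c.png

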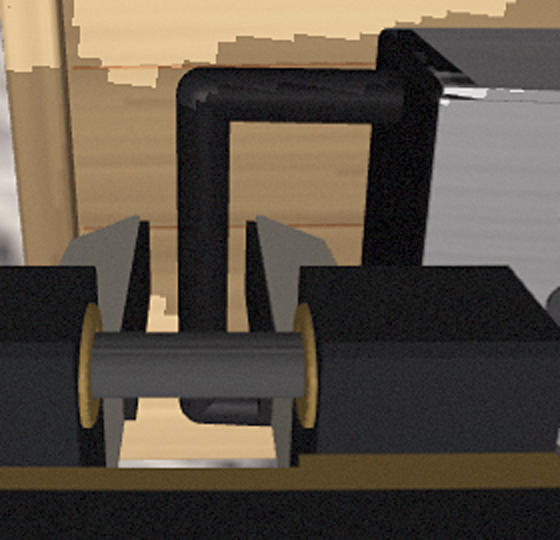

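The bar sits free between the jaws, the force reads zero and the grater rests stably. Set the depth, re-grip lightly, then slide.

jog_arm(
  moves=[
    {"twist": [0, 0, 0], "xyz": [0, 0, 0.05], "grip": 0.5},
    {"twist": [0, 0, 0], "xyz": [0, 0, 0.08], "grip": 0.7},
    {"twist": [0, 0, 0], "xyz": [0, 0, 0.08], "grip": 1},
    {"twist": [0, 0, 0], "xyz": [0, 0, 0.08], "grip": 1},
  ],
  force=8,
)

```text
clock: 15.05
position: [0.4818, -0.0256, 0.0506]
ee_rot: [0.213, -3.132, 0.002]
force: [-0.5, 1.5, -1.7]
width: 0.126
```

```bash
python3 st.py
```

```text
15.05 tcp [ 0.182 -0.003  0.051] tip [ 0.182 -0.003  0.04 ] F [-1.56  -0.27  -1.741] 0.12552675869727542 rot err [-35.502 -34.86   85.565]
```

jog_arm(
  moves=[
    {"twist": [0, 0, 0], "xyz": [0, -0.1, 0], "grip": 1},
    {"twist": [0, 0, 0], "xyz": [0, -0.22, 0], "grip": 1},
    {"twist": [0, 0, 0], "xyz": [0, -0.36, 0], "grip": 1},
    {"twist": [0, 0, 0], "xyz": [0, -0.5, 0], "grip": 1},
    {"twist": [0, 0, 0], "xyz": [0, -0.62, 0], "grip": 1},
  ],
)

```text
clock: 15.68
position: [0.4871, -0.0634, 0.0508]
ee_rot: [0.212, -3.133, 0.002]
force: [-0.0, 1.0, -1.6]
width: 0.128
```

jog_arm(
  moves=[
    {"twist": [0, 0, 0], "xyz": [0, -0.1, 0], "grip": 1},
    {"twist": [0, 0, 0], "xyz": [0, -0.2, 0], "grip": 1},
    {"twist": [0, 0, 0], "xyz": [0, -0.3, 0], "grip": 1},
    {"twist": [0, 0, 0], "xyz": [0, -0.38, 0], "grip": 1},
    {"twist": [0, 0, 0], "xyz": [0, -0.42, 0], "grip": 1},
  ],
)

```text
clock: 16.3
position: [0.4905, -0.0879, 0.0509]
ee_rot: [0.212, -3.133, 0.002]
force: [-0.3, 1.2, -1.9]
width: 0.126
```

```bash
python3 st.py
```

```text
16.3 tcp [ 0.245 -0.004  0.051] tip [ 0.245 -0.004  0.04 ] F [-1.194 -0.147 -1.864] 0.12639415442916935 rot err [-35.481 -34.867  85.603]
```

jog_arm(
  moves=[
    {"twist": [0, 0, 0], "xyz": [0, -0.04, 0], "grip": 1},
    {"twist": [0, 0, 0], "xyz": [0, -0.08, 0], "grip": 1},
    {"twist": [0, 0, 0], "xyz": [0, -0.12, 0], "grip": 1},
    {"twist": [0, 0, 0], "xyz": [0, -0.15, 0], "grip": 1},
  ],
)

```text
clock: 16.8
position: [0.4918, -0.0966, 0.0509]
ee_rot: [0.213, -3.133, 0.002]
force: [0.3, 0.8, -2.5]
width: 0.126
```

jog_arm(
  moves=[
    {"twist": [0, 0, 0], "xyz": [0, -0.01, 0], "grip": 1},
    {"twist": [0, 0, 0], "xyz": [0, -0.015, 0], "grip": 1},
  ],
)

```text
clock: 17.05
position: [0.4918, -0.0973, 0.0509]
ee_rot: [0.213, -3.133, 0.002]
force: [-0.1, 1.7, -2.6]
width: 0.125
```

jog_arm(
  moves=[
    {"twist": [0, 0, 0], "xyz": [0, -0.012, 0], "grip": 1},
    {"twist": [0, 0, 0], "xyz": [0, -0.02, 0], "grip": 1},
  ],
)

```text
clock: 17.3
position: [0.492, -0.0985, 0.0509]
ee_rot: [0.213, -3.133, 0.002]
force: [-0.2, 1.1, -2.8]
width: 0.125
```

jog_arm(
  moves=[
    {"twist": [0, 0, 0], "xyz": [0, -0.01, 0], "grip": 1},
    {"twist": [0, 0, 0], "xyz": [0, -0.015, 0], "grip": 1},
  ],
)

```text
clock: 17.55
position: [0.4921, -0.0995, 0.0509]
ee_rot: [0.213, -3.133, 0.002]
force: [-0.1, 1.7, -2.2]
width: 0.124
```

jog_arm(
  moves=[
    {"twist": [0, 0, 0], "xyz": [0, -0.01, 0], "grip": 1},
    {"twist": [0, 0, 0], "xyz": [0, -0.015, 0], "grip": 1},
  ],
)

```text
clock: 17.8
position: [0.4923, -0.1002, 0.0509]
ee_rot: [0.213, -3.133, 0.002]
force: [0.1, 2.9, -2.3]
width: 0.121
```

jog_arm(
  moves=[
    {"twist": [0, 0, 0], "xyz": [0, -0.01, 0], "grip": 1},
    {"twist": [0, 0, 0], "xyz": [0, -0.015, 0], "grip": 1},
  ],
)

```text
clock: 18.05
position: [0.4925, -0.1005, 0.0509]
ee_rot: [0.214, -3.133, 0.001]
force: [-0.1, 5.5, -3.5]
width: 0.126
```

jog_arm(
  moves=[
    {"twist": [0, 0, 0], "xyz": [0, -0.005, 0], "grip": 1},
    {"twist": [0, 0, 0], "xyz": [0, -0.005, 0], "grip": 1},
  ],
)

```text
clock: 18.3
position: [0.4926, -0.1006, 0.0509]
ee_rot: [0.214, -3.133, 0.001]
force: [0.8, 6.1, -3.2]
width: 0.126
```

```bash
python3 st.py
```

```text
18.3 tcp [ 0.258 -0.004  0.051] tip [ 0.258 -0.004  0.04 ] F [-5.939  1.649 -3.172] 0.1261645612834638 rot err [-35.478 -34.934  85.529]
```

It has seated: 5.9 N against about 1.3 N of sliding drag, at 0.258 m where the geometry puts it. The wrist shows 3 N of upward pull, so lower slightly so the face lies flat while seated.

jog_arm(
  moves=[
    {"twist": [0, 0, 0], "xyz": [0, 0, 0.015], "grip": 1},
    {"twist": [0, 0, 0], "xyz": [0, 0, 0.03], "grip": 1},
  ],
)

```text
clock: 18.55
position: [0.4929, -0.1011, 0.0494]
ee_rot: [0.214, -3.134, 0.002]
force: [-0.8, 4.7, 3.9]
width: 0.128
```

```bash
python3 st.py
```

```text
18.55 tcp [ 0.258 -0.003  0.049] tip [ 0.258 -0.003  0.038] F [-4.809 -0.089  3.928] 0.12833942795822456 rot err [-35.432 -34.931  85.573]
```

jog_arm(
  moves=[
    {"twist": [0, 0, 0], "xyz": [0, -0.008, -0.01], "grip": 1},
    {"twist": [0, 0, 0], "xyz": [0, -0.012, -0.013], "grip": 1},
  ],
)

```text
clock: 18.8
position: [0.4929, -0.101, 0.05]
ee_rot: [0.214, -3.133, 0.0]
force: [0.9, 10.2, 1.2]
width: 0.13
```

```bash
python3 st.py
```

```text
18.8 tcp [ 0.258 -0.003  0.05 ] tip [ 0.258 -0.003  0.039] F [-9.915  2.417  1.199] 0.12993718567065032 rot err [-35.471 -34.968  85.528]
```

That's firm (about 9.9 N, below the rail's 12 N). Ease back at once, then open a little to let go.

jog_arm(
  moves=[
    {"twist": [0, 0, 0], "xyz": [0, 0.01, 0], "grip": 1},
    {"twist": [0, 0, 0], "xyz": [0, 0.01, 0], "grip": 1},
  ],
)

```text
clock: 19.05
position: [0.4929, -0.1009, 0.0501]
ee_rot: [0.214, -3.133, 0.001]
force: [-0.3, 5.9, 2.0]
width: 0.126
```

jog_arm(
  moves=[
    {"twist": [0, 0, 0], "xyz": [0, 0, 0], "grip": 0.72},
    {"twist": [0, 0, 0], "xyz": [0, 0, 0], "grip": 0.55},
    {"twist": [0, 0, 0], "xyz": [0, 0, 0], "grip": 0.5},
    {"twist": [0, 0, 0], "xyz": [0, 0, 0], "grip": 0.5},
  ],
)

```text
clock: 19.55
position: [0.4923, -0.1022, 0.0499]
ee_rot: [0.212, -3.133, 0.003]
force: [-0.1, 0.5, -0.2]
width: 0.247
```

```bash
python3 st.py
```

```text
19.55 tcp [ 0.259 -0.004  0.05 ] tip [ 0.259 -0.004  0.039] F [-0.55  -0.063 -0.239] 0.24710424337081802 rot err [-35.477 -34.836  85.625]
```

jog_arm(
  moves=[
    {"twist": [0, 0, 0], "xyz": [0, 0, -0.1], "grip": 0.5},
    {"twist": [0, 0, 0], "xyz": [0, 0, -0.4], "grip": 0.5},
    {"twist": [0, 0, 0], "xyz": [0, 0, -1.0], "grip": 0.5},
    {"twist": [0, 0, 0], "xyz": [0, 0, -2.0], "grip": 0.5},
    {"twist": [0, 0, 0], "xyz": [0, 0, -2.8], "grip": 0.5},
  ],
)

```text
clock: 20.18
position: [0.4928, -0.1015, 0.2205]
ee_rot: [0.212, -3.134, 0.003]
force: [1.2, -0.3, -0.8]
width: 0.255
```

```bash
python3 - <<'E'
from h import *
s,p,M=cur(); i=snap('wrist','w5.png'); snap('scene','s6.png'); print(B(p),s['force'])
T=np.eye(4);T[:3,:3]=M;T[:3,3]=p; np.save('Tw5.npy',T@np.array(arm.camera_params('wrist')['T_tool_cam']))
E
```

```text
[ 0.259 -0.004  0.221] [ 1.151 -0.276 -0.836]
```

The picture limit is reached; check numerically instead with a colour profile across the crown and rail.

```bash
python3 - <<'E'
from h import *
im=cv2.imread('pics/w5.png'); T=np.load('Tw5.npy'); p=arm.camera_params('wrist'); K=np.array(p['mtx'])
def pr(P):
    c=T[:3,:3].T@(P-T[:3,3]); s=c[:2]/c[2]; s=s*(1+p['k1']*(s@s)); return K[0,0]*s[0]+K[0,2],K[1,1]*s[1]+K[1,2]
for l in (-.065,-.045,-.025,.0,.025):
    out=[]
    for a in np.arange(.19,.246,.004):
        u,v=pr(W(a,l,.03)); out.append(int(im[int(round(v)),int(round(u))].sum()//3) if 0<=u<559 and 0<=v<419 else -1)
    print(l,out)
# grayscale bounding of black bar / crown edges in rows
for l in (-.03,.0,.03):
    out=[]
    for a in np.arange(.24,.28,.003):
        u,v=pr(W(a,l,.053)); out.append(int(im[int(round(v)),int(round(u))].sum()//3) if 0<=u<559 and 0<=v<419 else -1)
    print('bar',l,out)
E
```

```text
-0.065 [176, 177, 178, 176, 177, 179, 122, 178, 171, 181, 73, 206, 195, 190]
-0.045 [140, 141, 141, 139, 220, 137, 21, 19, 29, 29, 36, 30, 17, 22]
-0.025 [137, 135, 139, 142, 139, 54, 9, 115, 110, 116, 70, 114, 104, 98]
0.0 [138, 135, 141, 136, 135, 40, 3, 106, 112, 118, 54, 136, 135, 129]
0.025 [134, 133, 133, 135, 134, 29, 40, 159, 170, 173, 58, 111, 123, 100]
bar -0.03 [97, 97, 103, 105, 42, 15, 28, 24, 187, 187, 194, 195, 206, 207]
bar 0.0 [112, 82, 60, 66, 30, 24, 33, 20, 131, 152, 144, 149, 147, 128]
bar 0.03 [13, 18, 24, 25, 17, 32, 54, 36, 39, 159, 184, 197, 198, 201]
```

The profile shows grater, black crown, then rail directly, with no board visible between them at three lateral positions. Quick bystander check, then hand in.

```bash
python3 - <<'E'
from h import *
a=cv2.imread('pics/s0.png');b=cv2.imread('pics/s6.png')
for n,u,v in (('timer',251,146),('jar',323,228),('grinder',369,325)):
    t=a[v-14:v+14,u-12:u+12]; r=cv2.matchTemplate(b[v-24:v+24,u-22:u+22],t,cv2.TM_CCOEFF_NORMED); m=cv2.minMaxLoc(r); print(n,round(m[1],3),m[3])
print(arm.sign_off())
E
```

```text
timer 0.335 (6, 0)
jar 0.998 (10, 10)
grinder 0.998 (10, 10)
the job is handed in; nothing more can be done
None
```

I laid the grater on its fine face with the coarse face up, pressed its crown against the rail and let go. The job was handed in at about 20.5 s of the 72 s allowed.

- **Slide:** I pushed it with two spread fingertips about 30 mm above the worktop. The force jumped from 4.5 to 11.5 N at the board edge. The wrist picture showed it upright, parallel to the board and about 1.5 mm off centre.
- **Tip:** I gripped the handle bar and lowered it over the edge.
    - Early in the tip the wrist briefly carried about 4.8 N, which is nearly the grater's whole weight. I rode lower from there so that it rested on the edge again.
    - On landing, the handle was pressed down with about 8 N. I eased that off and took a fresh grip with the grater lying on the board.
- **Seat:** Sliding took about 1.3 N, and the force rose to 5.9 N at the rail. After I lowered the bar slightly, the re-press peaked at about 9.9 N. That is firmer than I meant, but under the rail's 12 N. I eased it to about 6 N before opening the jaws.

**Last checks:**
- After letting go, the force read near zero and the gripper stood about 0.17 m clear above.
- A colour profile across the final wrist image showed the crown directly against the rail, with no gap at three points across its width. I could not view that image, because the 12-picture limit had been reached.
- The jar and grinder matched their starting positions (0.998).
- The timer check failed (0.335). The arm was probably in front of the timer, but I did not confirm that. Earlier pictures showed the timer in place, and I planned the moves to stay clear of it.

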